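# Clear the drying scale and reset its memory hand

## Robot

A 7-joint arm with a two-finger parallel gripper is mounted at the origin on a cart in front of the work surface, level with it; the furniture and walls round the work are solid. World frame = base frame: x ahead of the robot, y to its left, z up, the work surface at z = 0. Lengths are in m, angles in degrees, forces in N, time in s.
With the tool pointing down it reaches from about 0.4 to 0.9 m from the base axis. Payload 5.6 kg.
Tool frame: the origin (TCP) lies on the centre line of the jaws, within the pads' length; the fingertips stand 8 mm ahead of it and the grasp point (between the pads) lies 11 mm behind it (tips_ahead is the x of the fingertips in the tool frame, in m); x points along the fingers, z is the direction in which the jaws open and shut, and the axes are right-handed (so a half turn about x gives the same grasp; the last joint's range is limited). The gripper opens to 92 mm and grips with 3 to 60 N. Pads are 20 mm wide; open, the fingers measure 128 mm over their backs; the gripper's body (75 mm by 189 mm) begins 69 mm behind the grasp point.
Start: joints at [74.828, 26.786, -0.665, 91.828, 0.344, 61.387, -3.226], TCP at [0.143, -0.634, 0.223] pointing down, gripper open.
Joint ranges: [-144.91, 144.91], [-17.63, 115.5], [-89.93, 88.59], [15.96, 139.68], [-74.01, 254.01], [8.47, 105.57], [-167.45, 167.45]. Speed limits (degrees/s): [147.25, 147.25, 180, 180, 180, 180, 180].

## Interface

Orientations are given as [roll, pitch, yaw] about the fixed x, y, z axes, in that order (R = Rz(yaw) Ry(pitch) Rx(roll)).
In Python, from plant import * gives the robot as it stands. Calls block until the motion is done:
- move_ptp(position, orientation): joint-space move of the TCP to a pose.
- movel(position, speed=0.15, rotation=None, stop_force=None): straight line of the TCP; rotation=None keeps the orientation; speed is the mean speed in m/s. With stop_force (N) it stops when the force on the tool has changed by that much, and returns True; else False.
- movej(angles): joint-space move.
- move_gripper(opening, squeeze=None): opening from 0.0 (shut) to 1.0 (fully open); squeeze is the grip in N (None keeps the last); returns when the fingers have stopped.
- sleep(seconds).
- solve_ik(position, orientation): joint angles nearest the present ones, or None.
- sense(): the state.
- capture(name): name is "side" or "top" or "wrist"; returns the picture (420x560x3 uint8, red, green, blue); there is no depth.
- get_calibration(name): a dict with "mtx" (3x3 intrinsics, pixels), "rvec" (rotation vector, rad) and "tvec" (3), from world to camera coordinates, as OpenCV has them. Camera axes: x right, y down, z forward; pixel columns grow to the right and rows downward; lengths in m; the calibration is good to about 2 mm. The wrist camera is an equidistant fisheye: a pixel r from the principal point sees the ray r / f radians off the axis. A picture is of the moment at which its call begins: read the wrist's pose just before it. get_calibration takes no time and is no camera call; for the wrist camera it gives the pose at the moment of the call.
A pose or a line that the arm cannot do raises PlanningError and nothing moves.
- close_job(): hands the job in, once; it reports no verdict.
The state is a dict: "t": time; "joints": joint angles; "dq": joint speeds; "joint_torque": joint torques, N m; "position": TCP position; "eef_rot": TCP orientation; "ft_force": force on the tool from outside, world axes, zero at the start; "wrist_torque": the same for the moment, N m; "width": opening from 0.0 (shut) to 1.0 (fully open).
Only numpy, scipy, OpenCV 4.12 (cv2) and the standard library are available. Lean on these libraries where they do the work, as an engineer would, in place of code of your own. Each camera call takes 0.05 s, during which the arm holds its last target.

## Task

The pot on the drying scale is dry: lift it off the pan and stand it upright on the round plaster bat, without dropping or tipping it. Then set the scale ready for the next pot: press the sprung wing knob in the middle of the dial down until it bites on the broad ring-ended memory hand, turn that hand back anticlockwise until it rests against its zero stop, and let the knob spring out again. Leave the tools and jar lying about where they are.

Things in the scene. Friction and masses are not known exactly. Their poses are not given: they have to be found in the camera images.
- scale: Grey bench spring scale, fixed, 268 mm deep (its x), 190 mm wide (y), case 109 mm high. Origin on the bench below the dial's upper edge; x points from the dial in front to the pan at the back, z up. Its front face slopes up towards +x at 28 degrees from level, from 34 mm high at x = -140 mm to 109 mm high at x = 1 mm; from there it runs back flat to x = 128 mm.
- dial_center (a point): Centre of the dial's glass, on the knob's axis. The round dial is 150 mm across and stands on the slope; its metal rim is 5 mm higher than the glass. Its marks run from zero at half past seven clockwise to half past four. Axes as scale.
- pan_center (a point): Centre of the floor of the round steel pan when empty, 139 mm above the bench; fixed to the scale. The pan is 126 mm across with a rim 4.5 mm above its floor, and sinks up to 20 mm under load.
- knob_grip (a point): Where to hold the reset knob: on its axis, 36 mm above the glass (30 pressed). The knob is a black wing 60 mm long, 14 thick, 32 high over a low skirt 37 mm across. z: the axis, out of the dial, 28 degrees off vertical towards the scale's front; x: along the wing; y: across its thickness. From this point the wing reaches 8 mm out and 24 mm in; the skirt begins 23 mm in.
- reset_knob_press (a joint): How far the knob is pressed in, m. A spring holds it out at 0 (4 N to start, 7 N at 6 mm). At 6 mm its rubber clutch meets the memory hand's disc; only then, held down firmly (10 to 18 N in all), does turning it carry that hand along by friction. Pressed too lightly it slips; it also slips once the hand is at a stop.
- reset_knob (a joint): Angle of the reset knob about its axis, rad; grows as it is turned clockwise seen from outside the dial. It turns freely without end and moves nothing unless pressed. The wing looks the same after half a turn.
- memory_hand (a joint): Angle of the broad steel memory hand with the ring end, behind the glass, rad. 0 = against its zero stop, at half past seven on the dial; grows clockwise, to 4.71 at 500 g, 0.094 a mark. It stays where it is left. The live hand pushes it ahead when weight goes on, so it cannot stay below the live hand.
- live_hand (a joint): Angle of the slender black live hand, rad: 0 with the pan empty, 4.71 at 500 g (clockwise).
- pinch_pot: Grey-brown clay cup standing on the pan, 72 mm across at its widest, 64 mm high, about 210 g. Origin at the centre of its underside, z up through the open mouth. Its mouth is about 55 mm wide and the inside 57 mm deep: hold it by its wall, one finger inside, one outside (wall about 7 mm thick, its middle 32 mm from the axis at the rim).
- plaster_bat: Round plaster drying bat lying on the bench left of the scale, 184 mm in diameter, 22 mm thick, too heavy to shift. Origin at the centre of its underside; its top is 22 mm above that.
- rib_wood: Bystander: wooden kidney-shaped rib 45x90x6 mm, lying on the bench. Origin at the centre of its underside.
- needle_tool: Bystander: needle tool with wooden handle, 183 mm long, 10 mm thick, lying along its y.
- brush: Bystander: glaze brush 180 mm long, 12 mm thick, lying along its y.
- glaze_jar: Bystander: screw-lid glaze jar with a dark lid, 62 mm in diameter, 77 mm high, standing. Origin at the centre of its underside.
Not all that is in view belongs to the job. Leave any blue or white look-alike of the pinch_pot alone.

How it is judged:
By the outcome, as a careful person would: the job done as asked, in the order asked, and still so for the second after the job is handed in, with the robot touching nothing.
It also fails if it takes over 67 s, if anything falls off the work surface, if the arm or the gripper's body presses on something with over 40 N, if the wrist force passes 120 N, or if a joint passes its speed limit or range.

## Working session

There is one attempt and no reset: what is moved stays moved. The work goes in short steps, each a Python script; the robot and the scene stay as the last script left them, time stands still between calls to the robot, and variables do not carry over. Pictures are saved under pics/ and viewed, and the job is handed in when it is done.

```bash
mkdir -p pics; ls; python3 - <<'E'
from plant import *
import cv2
s=sense(); print(s)
for n in ("side","top","wrist"):
    im=capture(n); cv2.imwrite(f"pics/a_{n}.png",im[:,:,::-1]); print(n,get_calibration(n))
E
```

```text
pics
{'t': 0.0, 'joints': array([74.82930772, 26.83594278, -0.66601973, 91.88075394,  0.34453331,
       61.38595492, -3.2249561 ]), 'dq': array([-0.04072093,  0.0496973 ,  0.01007072,  0.01360946, -0.03112842,
        0.08453133, -0.05910404]), 'joint_torque': array([-1.64018784e-03, -5.20573103e+01, -1.25776281e-02, -2.43747193e+01,
       -5.64751332e-02,  1.72335317e-02,  1.38439900e-04]), 'position': array([ 0.14279386, -0.63353924,  0.2216422 ]), 'eef_rot': array([-175.9199613 ,   89.8993286 ,  106.78560234]), 'ft_force': array([-1.12482785,  0.4955183 , -1.01965919]), 'wrist_torque': array([-0.01829396,  0.0111887 ,  0.01782766]), 'width': 1.0024275773572593}
side {'mtx': array([[540.02003349,   0.        , 274.99466464],
       [  0.        , 540.02003349, 212.01513296],
       [  0.        ,   0.        ,   1.        ]]), 'rvec': array([ 2.05514352, -0.14485778,  0.07505726]), 'tvec': array([-0.56103778,  0.14585366,  1.41583561])}
top {'mtx': array([[414.56180879,   0.        , 283.81736455],
       [  0.        , 414.56180879, 213.99660889],
       [  0.        ,   0.        ,   1.        ]]), 'rvec': array([ 2.21460936, -2.19522139,  0.05677769]), 'tvec': array([-0.01585829,  0.54863353,  1.51280719])}
wrist {'mtx': array([[325.1922621 ,   0.        , 281.56749253],
       [  0.        , 325.1922621 , 211.04695885],
       [  0.        ,   0.        ,   1.        ]]), 'rvec': array([-2.26088826,  1.80870935,  0.27332179]), 'tvec': array([-0.64986056, -0.03334186,  0.39146501])}
```

View pics/a_side.png

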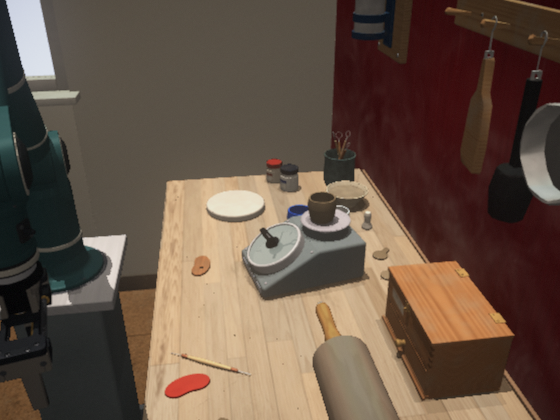

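View pics/a_top.png

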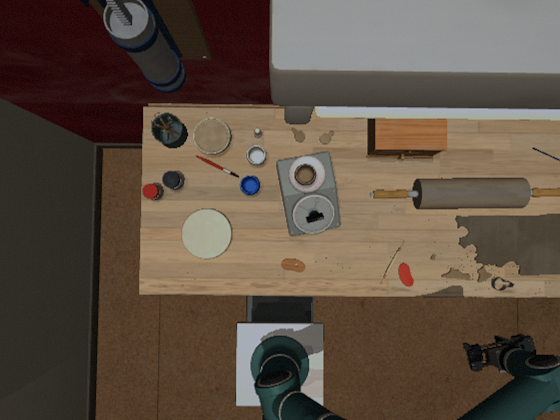

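View pics/a_wrist.png

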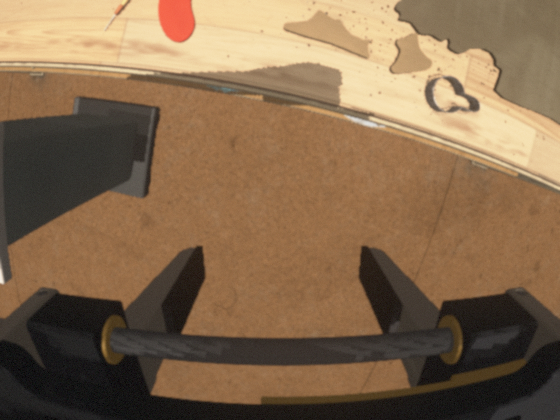

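The side view shows the scale with its dial at about (275,247) and the pot on the pan at (322,207). In the top view the pan is at (307,174), the dial at (314,215) and the bat at (207,233). The blue and white look-alikes are at (250,185) and (257,155). Next I'll get rough positions by casting rays.

```bash
cat > h.py <<'E'
from plant import *
import cv2, numpy as np
from scipy.spatial.transform import Rotation as Rn
def ray(cal,uv,fish=False):
    K=cal["mtx"]; R,_=cv2.Rodrigues(cal["rvec"]); t=np.asarray(cal["tvec"]).ravel()
    x=(uv[0]-K[0,2])/K[0,0]; y=(uv[1]-K[1,2])/K[1,1]
    if fish:
        r=np.hypot(x,y); k=np.sin(r)/r if r>1e-9 else 1; d=np.array([x*k,y*k,np.cos(r)])
    else: d=np.array([x,y,1.0])
    d=R.T@d; return -R.T@t, d/np.linalg.norm(d)
def onz(cal,uv,z,fish=False):
    o,d=ray(cal,uv,fish); return o+d*(z-o[2])/d[2]
def proj(cal,P,fish=False):
    K=cal["mtx"]; R,_=cv2.Rodrigues(cal["rvec"]); c=R@np.asarray(P,float)+np.asarray(cal["tvec"]).ravel()
    if fish:
        th=np.arctan2(np.hypot(c[0],c[1]),c[2]); p=np.arctan2(c[1],c[0]); x,y=th*np.cos(p),th*np.sin(p)
    else: x,y=c[0]/c[2],c[1]/c[2]
    return np.array([K[0,0]*x+K[0,2],K[1,1]*y+K[1,2]])
def tri(rays):
    A=np.zeros((3,3));b=np.zeros(3)
    for o,d in rays:
        M=np.eye(3)-np.outer(d,d);A+=M;b+=M@o
    return np.linalg.solve(A,b)
E
python3 - <<'E'
from h import *
c=get_calibration("top")
im=cv2.imread("pics/a_top.png")
cv2.imwrite("pics/b_top.png",cv2.resize(im[140:275,170:370],None,fx=4,fy=4,interpolation=cv2.INTER_CUBIC))
im=cv2.imread("pics/a_side.png")
cv2.imwrite("pics/b_side.png",cv2.resize(im[170:310,200:400],None,fx=4,fy=4,interpolation=cv2.INTER_CUBIC))
print("pan",onz(c,(307,174),.135),"dial",onz(c,(314,215),.08),"bat",onz(c,(207,233),.022))
for p in [(277,160),(330,151),(340,226),(288,236)]: print(p,onz(c,p,.1),onz(c,p,.034))
E
```

```text
pan [ 0.68016674 -0.08739875  0.135     ] dial [ 0.54330587 -0.11647983  0.08      ] bat [0.47660166 0.26795364 0.022     ]
(277, 160) [0.73299857 0.01515415 0.1       ] [0.74441519 0.01569843 0.034     ]
(330, 151) [ 0.76650414 -0.16946693  0.1       ] [ 0.77946231 -0.17741681  0.034     ]
(340, 226) [ 0.50517881 -0.20517051  0.1       ] [ 0.50611377 -0.21476306  0.034     ]
(288, 236) [ 0.46905991 -0.0253095   0.1       ] [ 0.46833309 -0.0266269   0.034     ]
```

View pics/b_top.png

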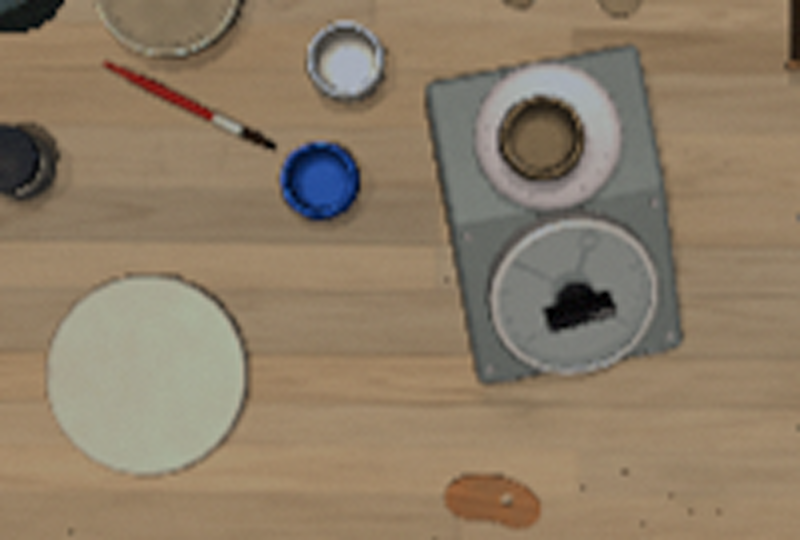

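View pics/b_side.png

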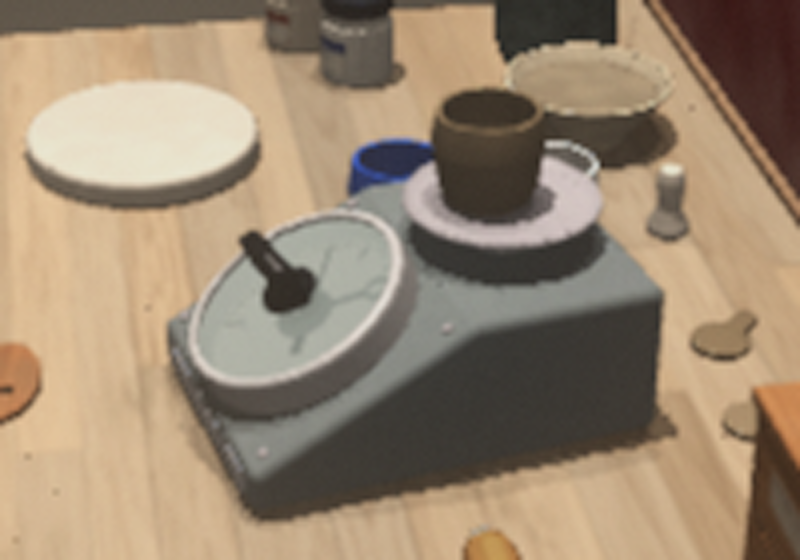

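```bash
cat >> h.py <<'E'
def eul(xdir,zdir):
    x=np.asarray(xdir,float);x/=np.linalg.norm(x);z=np.asarray(zdir,float);z=z-x*(z@x);z/=np.linalg.norm(z)
    return list(Rn.from_matrix(np.column_stack([x,np.cross(z,x),z])).as_euler("xyz",degrees=True))
def jd(a): a=np.radians(a); return np.array([np.cos(a),np.sin(a),0])
E
python3 - <<'E'
from h import *
s=sense();c=get_calibration("wrist");R,_=cv2.Rodrigues(c["rvec"]);o=-R.T@c["tvec"]
T=Rn.from_euler("xyz",s["eef_rot"],degrees=True).as_matrix()
print("cam in tool",T.T@(o-s["position"]),"optical axis in tool",T.T@R.T[:,2], "up",T.T@-R.T[:,1])
yaw=10
for a in range(0,360,30):
    q=solve_ik([.68,-.087,.19],eul([0,0,-1],jd(a)))
    print(a,None if q is None else np.round(q))
n=np.array([-np.sin(np.radians(28))*np.cos(np.radians(yaw)),-np.sin(np.radians(28))*np.sin(np.radians(yaw)),np.cos(np.radians(28))])
print("knob")
for a in range(0,360,30):
    q=solve_ik(np.array([.543,-.116,.09])+n*.02,eul(-n,jd(a)))
    print(a,None if q is None else np.round(q))
E
```

```text
cam in tool [-0.1618168   0.08339877  0.00022582] optical axis in tool [ 9.55498922e-01 -2.94993292e-01  8.76502547e-04] up [2.94992769e-01 9.55499244e-01 6.79043948e-04]
0 [ 31.  39. -41.  86.  27.  65. -15.]
30 [ 34.  40. -45.  86.  30.  67.  13.]
60 [ 36.  42. -50.  86.  34.  68.  40.]
90 [ 33.  40. -44.  86.  29.  66.  74.]
120 [ 46.  57. -76.  85.  56.  81.  88.]
150 [ 46.  57. -76.  85.  56.  81. 118.]
180 [ -38.   55.   77.   91.  -55.   78. -135.]
210 [   9.   32.   -7.   88.    4.   60. -149.]
240 [  14.   33.  -14.   87.    8.   61. -122.]
270 [ 17.  34. -19.  87.  12.  61. -94.]
300 [ 23.  35. -27.  87.  17.  62. -68.]
330 [ 28.  37. -36.  86.  23.  64. -42.]
knob
0 [ 60.  29. -52. 128.  58.  12. -39.]
30 [ 28.  20. -14. 130. -52.   9.  98.]
60 [ 60.  29. -52. 128.  58.  12.  26.]
90 [ 60.  29. -52. 128.  58.  12.  54.]
120 [  18.   19.   -2.  130.  -65.   12. -164.]
150 [  23.   19.   -9.  130.  -59.   11. -141.]
180 [  28.   20.  -14.  130.  -53.    9. -115.]
210 [ 16.  19.  -1. 130. -67.  13. -68.]
240 [ 27.  20. -13. 130. -54.   9. -49.]
270 [ 27.  20. -13. 130. -54.   9. -21.]
300 [ 27.  20. -13. 130. -54.   9.   6.]
330 [ 27.  20. -13. 130. -54.   9.  34.]<sys>:0: UserWarning: Gimbal lock detected. Setting third angle to zero since it is not possible to uniquely determine all angles.
```

```bash
python3 - <<'E' 2>/dev/null
from h import *
t=sense()["t"]
move_ptp([.60,-.10,.40],eul([0,0,-1],jd(270)))
s=sense();c=get_calibration("wrist");im=capture("wrist")
import pickle; pickle.dump(c,open("w1.pkl","wb"))
cv2.imwrite("pics/c_wrist.png",im[:,:,::-1]);print(s["t"]-t,s["position"],s["joints"],s["ft_force"])
cv2.imwrite("pics/c_w2.png",cv2.resize(im[20:270,140:440,::-1],None,fx=2.4,fy=2.4,interpolation=cv2.INTER_CUBIC))
E
```

```text
2.5667 [ 0.59982103 -0.10120472  0.39964257] [ 26.96836561  18.49105624 -27.28028638  83.00194077   8.49111828
  80.58261896 -90.59678967] [-0.24501485  0.13225643  0.30982365]
```

View pics/c_wrist.png

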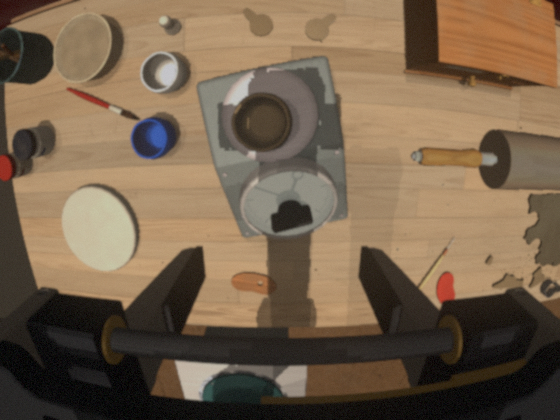

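View pics/c_w2.png

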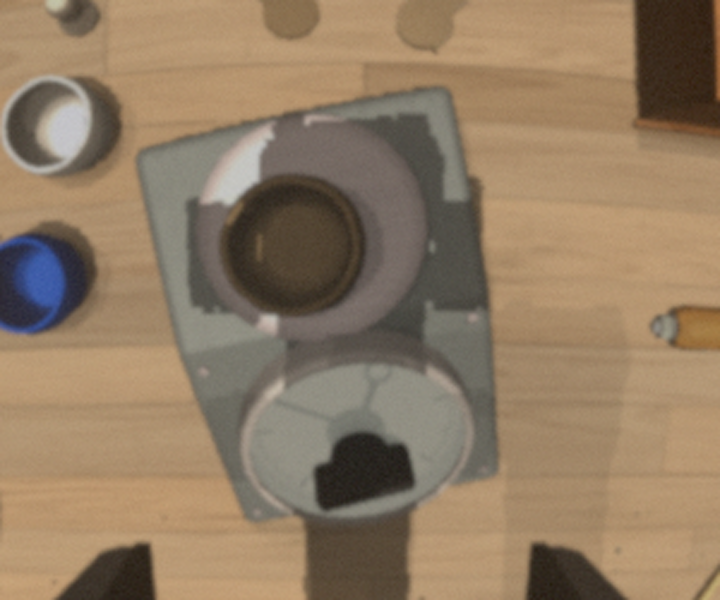

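The wrist picture shows the pot rim centred at about (262,122) and the dial rim at about (289,202). The ring hand points just past 12 o'clock and the slender hand is near 10:30. Now the fits.

```bash
python3 - <<'E' 2>/dev/null
from h import *
import pickle
w=pickle.load(open("w1.pkl","rb"));t=get_calibration("top");s=get_calibration("side")
W=lambda u,v:(140+u/2.4,20+v/2.4)
Tp=lambda u,v:(170+u/4,140+v/4)
S=lambda u,v:(200+u/4,170+v/4)
print("rim z.195: wrist",onz(w,W(292,246),.195,True),"top",onz(t,Tp(541,138),.195))
print("tri rim",tri([ray(w,W(292,246),True),ray(t,Tp(541,138)),ray(s,S(489,110))]))
print("tri dial",tri([ray(w,W(357.5,438),True),ray(t,Tp(574,296)),ray(s,S(298,299))]),tri([ray(t,Tp(574,296)),ray(s,S(298,299))]))
print("pan z.14: wrist",onz(w,W(314,228),.135,True),"top",onz(t,Tp(548,136),.135))
# hub of knob bottom
for nm,p,z in [("bl",(138,157),.109),("br",(450,88),.109),("fl",(248,521),.034),("fr",(497,472),.034)]: print(nm,onz(w,W(*p),z,True))
for nm,p,z in [("bl",(427,85),.109),("br",(638,46),.109),("fl",(480,384),.034),("fr",(684,346),.034)]: print(nm,onz(t,Tp(*p),z))
im=cv2.imread("pics/a_top.png").astype(int); 
m=((im.min(2)>135)).astype(np.uint8); m[:200]=0;m[265:]=0;m[:,:175]=0;m[:,240:]=0
n,l,st,ce=cv2.connectedComponentsWithStats(m);k=1+st[1:,4].argmax();print("bat",st[k],onz(t,ce[k],.022))
print("bat eye",onz(t,Tp(147,373),.022))
E
```

```text
rim z.195: wrist [ 0.67341548 -0.07990083  0.195     ] top [ 0.67010448 -0.07783103  0.195     ]
tri rim [ 0.67291057 -0.0789942   0.19274272]
tri dial [ 0.5490692  -0.11352575  0.08822354] [ 0.54830662 -0.11415209  0.08916735]
pan z.14: wrist [ 0.6815022  -0.08830533  0.135     ] top [ 0.68016674 -0.08739875  0.135     ]
bl [0.72671569 0.01463345 0.109     ]
br [ 0.7645731  -0.16529661  0.109     ]
fl [ 0.4727077  -0.03485195  0.034     ]
fr [ 0.50980707 -0.2153433   0.034     ]
bl [0.72708099 0.01590433 0.109     ]
br [ 0.76297254 -0.1666541   0.109     ]
fl [ 0.4683944  -0.03385842  0.034     ]
fr [ 0.50433438 -0.21839636  0.034     ]
bat [ 182  210   49   48 1844] [0.47529123 0.27092216 0.022     ]
bat eye [0.4756854 0.2688467 0.022    ]
```

```bash
python3 - <<'E' 2>/dev/null
from h import *
rc=np.array([.672,-.0790]); g=rc+np.array([0,.032]); o=eul([0,0,-1],jd(270))
t0=sense()["t"]
move_gripper(.33,squeeze=15)
move_ptp([g[0],g[1],.235],o)
s=sense();print(s["position"],s["t"]-t0)
c=get_calibration("wrist");im=capture("wrist");cv2.imwrite("pics/d_wrist.png",im[:,:,::-1])
for r in (32,): print([proj(c,[rc[0]+.032*np.cos(a),rc[1]+.032*np.sin(a),.1946],True).round() for a in np.radians([0,90,180,270])])
print(s["t"])
E
```

```text
[ 0.67268962 -0.04755439  0.23645172] 1.7749999999999995
[array([329., 195.]), array([280., 241.]), array([325., 282.]), array([372., 240.])]
4.5417
```

View pics/d_wrist.png

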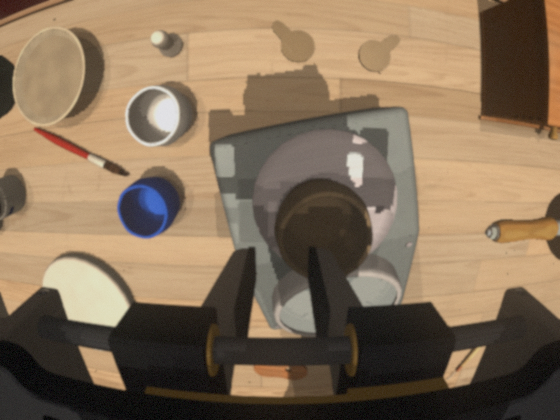

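```bash
python3 - <<'E'
import cv2
im=cv2.imread("pics/d_wrist.png")
cv2.imwrite("pics/d2.png",cv2.convertScaleAbs(cv2.resize(im[160:300,240:400],None,fx=4,fy=4,interpolation=cv2.INTER_CUBIC),alpha=1.8))
E
```

```text
(no output)
```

View pics/d2.png

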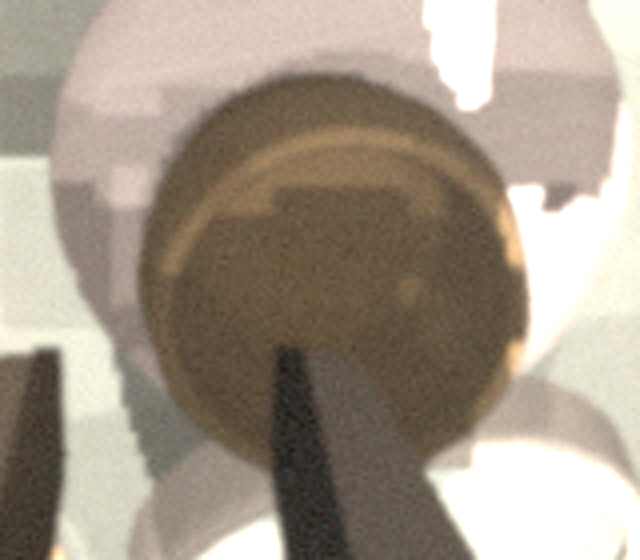

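The rim's bright edge runs through (330,192), (281,227) and (369,223), within a few pixels of the prediction. The wall lies between the fingertips, so I'll descend and grip.

```bash
python3 - <<'E' 2>/dev/null
from h import *
g=np.array([.672,-.0470])
h=movel([g[0],g[1],.169],speed=.06,stop_force=6)
s=sense();print("desc",h,s["position"],s["ft_force"])
if not h:
    move_gripper(0.0,squeeze=15)
    s=sense();print("grip",s["width"]*92,s["ft_force"],s["position"])
    movel([g[0],g[1],.185],speed=.05)
    print(sense()["ft_force"])
    movel([g[0],g[1],.25],speed=.12)
    sleep(.2);s=sense();print(s["width"]*92,s["ft_force"],s["position"],s["t"])
    cv2.imwrite("pics/e_side.png",cv2.resize(capture("side")[100:310,200:400,::-1],None,fx=3,fy=3))
E
```

```text
desc False [ 0.67234151 -0.04694808  0.16951355] [-0.11681038  0.12071852 -0.37101191]
grip 12.550823533193102 [ 0.51514886 -0.47918622 -0.64569312] [ 0.67223884 -0.04730955  0.16922382]
[-0.16804604 -0.60158287 -2.04748341]
11.543813109533117 [ 0.16615712  0.09343652 -1.87483839] [ 0.67147364 -0.04704159  0.24883639] 7.625
```

```bash
ls pics/e_side.png
```

```text
pics/e_side.png
```

View pics/e_side.png

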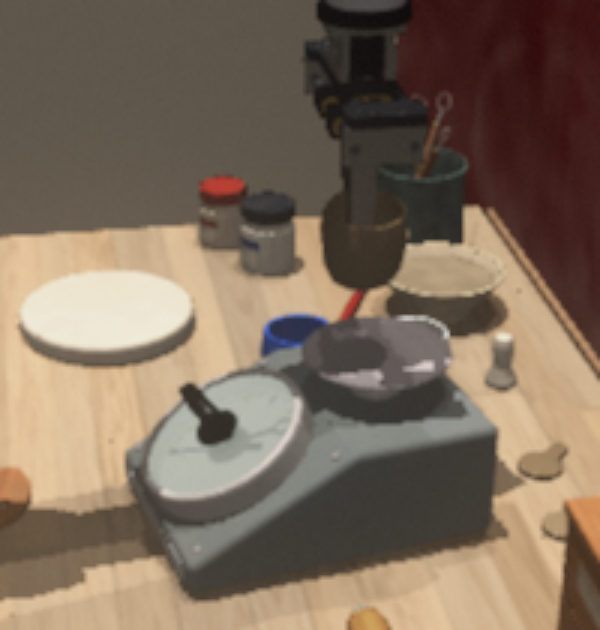

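The pot is held clear of the pan with a 1.9 N load. Next, carry it to the bat.

```bash
python3 - <<'E' 2>/dev/null
from h import *
o=eul([0,0,-1],jd(270))
print(solve_ik([.4755,.302,.16],o), solve_ik([.4755,.302,.06],o))
t=sense()["t"]
movel([.4755,.302,.16],speed=.18)
s=sense();print(s["t"]-t,s["position"],s["width"]*92,s["ft_force"])
movel([.4755,.302,.078],speed=.1)
cv2.imwrite("pics/f_side.png",cv2.resize(capture("side")[100:260,160:360,::-1],None,fx=4,fy=4,interpolation=cv2.INTER_CUBIC))
E
```

```text
[  -9.11167964   27.29489448  -34.16397956  105.61691802   18.86360002
   52.79565654 -141.87913382] [ -13.21764912   34.99769383  -29.21532644  108.95737415   24.57612558
   42.30660474 -146.51723104]
2.4333 [0.47603983 0.3013247  0.16007361] 11.883129897866722 [-0.61586624  0.03924369 -2.95332504]
```

View pics/f_side.png

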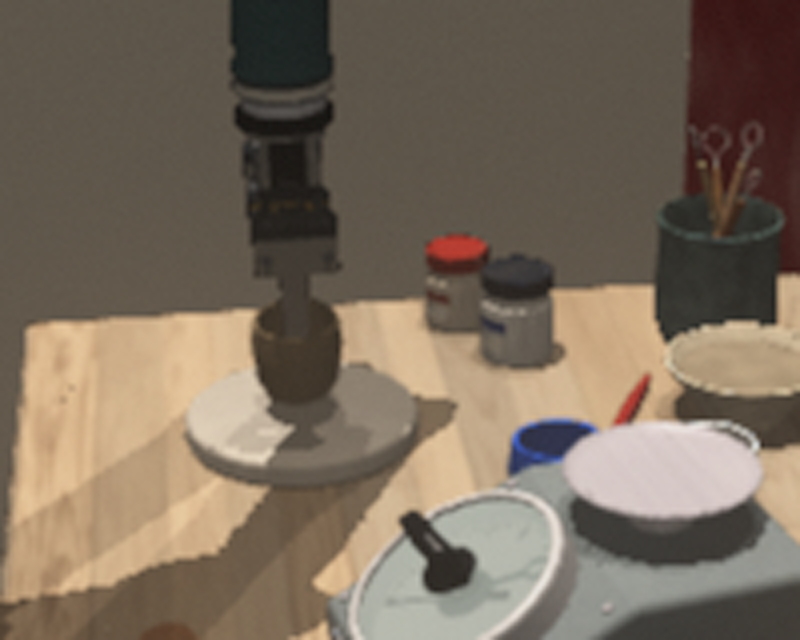

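The pot hangs upright over the middle of the bat. Now lower, check contact and release.

```bash
python3 - <<'E' 2>/dev/null
from h import *
h=movel([.4755,.302,.056],speed=.02,stop_force=2.5)
s=sense();print(h,s["position"],s["ft_force"],s["t"])
move_gripper(.30,squeeze=15)
s=sense();print(s["position"],s["ft_force"],s["width"]*92)
h=movel([.4755,.302,.15],speed=.12,stop_force=6)
s=sense();print(h,s["position"],s["t"])
cv2.imwrite("pics/g_side.png",cv2.resize(capture("side")[100:260,160:360,::-1],None,fx=4,fy=4,interpolation=cv2.INTER_CUBIC))
E
```

```text
True [0.4754777  0.30243984 0.06275811] [0.62709607 0.76623546 2.13921788] 11.875
[0.47484821 0.30144179 0.062239  ] [ 0.06643487  0.48826102 -0.20405428] 27.69678233821136
False [0.47511372 0.30156881 0.14936755] 13.1917
```

View pics/g_side.png

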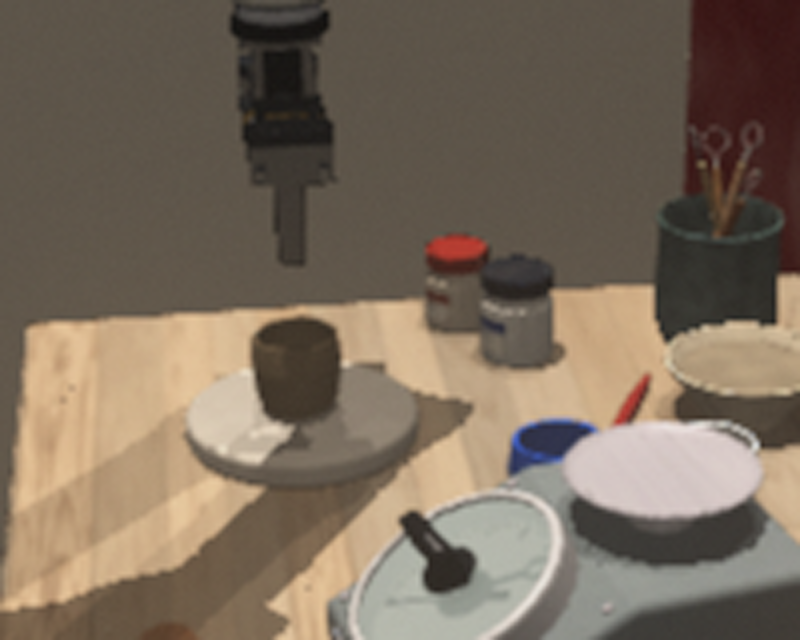

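The pot stands on the bat and the scale's pan is empty. Now the knob: check reach, then a closer look along its axis.

```bash
cat >> h.py <<'E'
YAW=np.radians(11.2); XS=np.array([np.cos(YAW),np.sin(YAW),0]); YS=np.array([-np.sin(YAW),np.cos(YAW),0])
A=np.radians(28); N=-np.sin(A)*XS+np.cos(A)*np.array([0,0,1.]); US=np.cos(A)*XS+np.sin(A)*np.array([0,0,1.])  # US: up the slope
G=np.array([.551,-.1133,.084])+.036*N   # knob_grip
def kpose(h,phi,G=G):  # grasp point h above knob_grip, jaw dir at phi (deg) ccw from US seen from outside
    p=np.radians(phi); z=np.cos(p)*US+np.sin(p)*YS
    return list(G+(h-.011)*N), eul(-N,z)
E
python3 - <<'E' 2>/dev/null
from h import *
for h in (0.12,0.0):
  for phi in range(0,360,30):
    q=solve_ik(*kpose(h,phi)); print(h,phi,None if q is None else np.round(q))
E
```

```text
0.12 0 [ 29.   4. -10. 130. -33.  25.  58.]
0.12 30 [ 28.   4.  -8. 130. -33.  25.  89.]
0.12 60 [ 24.   4.  -4. 131. -34.  25. 119.]
0.12 90 [ 84.  14. -68. 128.  -2.  22. 121.]
0.12 120 [ 84.  14. -68. 128.  -2.  22. 151.]
0.12 150 [  -1.    2.   22.  132.  -37.   26. -148.]
0.12 180 [  -2.    2.   23.  132.  -37.   26. -118.]
0.12 210 [ -3.   2.  23. 132. -37.  26. -88.]
0.12 240 [ -1.   2.  21. 132. -37.  26. -58.]
0.12 270 [  3.   3.  18. 132. -36.  26. -28.]
0.12 300 [ 11.   3.   9. 131. -36.  26.   1.]
0.12 330 [ 24.   4.  -4. 131. -34.  25.  29.]
0.0 0 [ 64.  34. -58. 127.  66.  16. -33.]
0.0 30 [ 57.  29. -48. 127.  49.  11.  11.]
0.0 60 [ 68.  37. -63. 127.  72.  21.  23.]
0.0 90 [ 75.  49. -76. 127.  83.  34.  47.]
0.0 120 [  30.   21.  -16.  129.  -49.    9. -166.]
0.0 150 [  27.   20.  -13.  129.  -54.   10. -131.]
0.0 180 [  27.   20.  -13.  129.  -54.   10. -101.]
0.0 210 [ 27.  20. -13. 129. -54.  10. -71.]
0.0 240 [  60.   30.  -52.  127.   57.   13. -145.]
0.0 270 [  56.   28.  -47.  127.   47.   10. -107.]
0.0 300 [ 57.  29. -48. 127.  50.  11. -79.]
0.0 330 [ 62.  32. -56. 127.  62.  15. -60.]
```

```bash
python3 - <<'E' 2>/dev/null
from h import *
import pickle
movel([.475,.30,.28],speed=.2)
p,o=kpose(.12,180); print(solve_ik(p,o))
move_ptp(p,o)
s=sense();c=get_calibration("wrist");im=capture("wrist");pickle.dump(c,open("w2.pkl","wb"))
print(s["t"],s["joints"].round(1),s["position"],p)
cv2.imwrite("pics/h_wrist.png",cv2.resize(im[:,:,::-1],None,fx=1.4,fy=1.4,interpolation=cv2.INTER_CUBIC))
cv2.imwrite("pics/h_raw.png",im[:,:,::-1])
print(proj(c,G,True)*1.4,proj(c,G+.03*YS,True)*1.4,proj(c,G-.036*N,True)*1.4)
E
```

```text
[  23.85302399    3.55680219   -4.26951019  130.62483131  -33.78790716
   25.13923083 -120.92932609]
15.6333 [  23.8    3.6   -4.4  130.6  -33.8   25.2 -120.9] [ 0.48495277 -0.12539521  0.21219573] [np.float64(0.4842230702783242), np.float64(-0.12652218814002186), np.float64(0.21202740096454442)]
[394.88747371 294.96104525] [394.74903618 339.54777272] [394.80203378 279.80161322]
```

View pics/h_wrist.png

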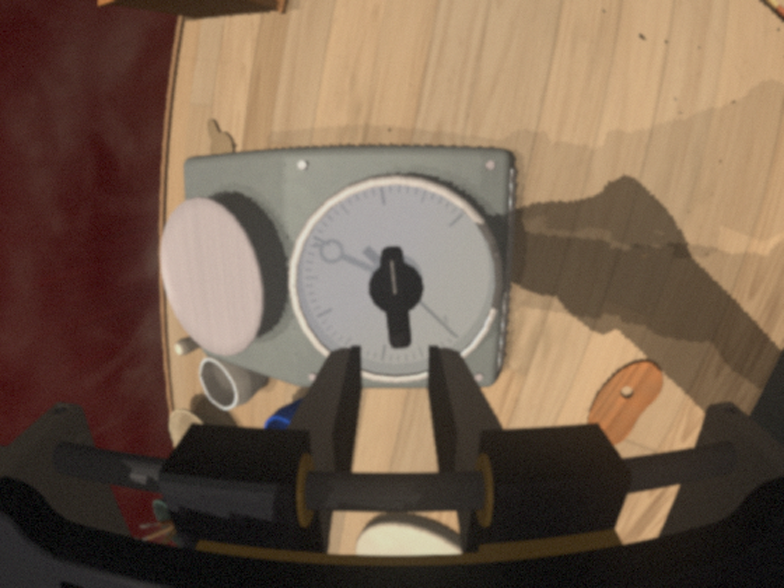

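The dial is clear: the ring hand at (331,250) is about 25° past 12 o'clock, or roughly 2.8 rad. The live hand at (455,335) is at zero, and the wing runs from (392,249) to (400,346). Next, measure the wing more exactly.

```bash
python3 - <<'E'
from h import *
import pickle
w=pickle.load(open("w2.pkl","rb")); D=G-.036*N
im=cv2.imread("pics/h_raw.png")
cv2.imwrite("pics/h2.png",cv2.convertScaleAbs(cv2.resize(im[110:290,190:370],None,fx=3.3,fy=3.3,interpolation=cv2.INTER_CUBIC),alpha=1.7))
def pl(uv,h):
    o,d=ray(w,uv,True); P=o+d*((D+h*N-o)@N)/(d@N); v=P-D; return np.array([v@US,v@YS])*1e3
# dark mask
m=(im.max(2)<45).astype(np.uint8); m[:170]=0;m[252:]=0;m[:,:255]=0;m[:,305:]=0
n,l,st,ce=cv2.connectedComponentsWithStats(m);k=1+st[1:,4].argmax();print(st[k])
ys,xs=np.nonzero(l==k)
for r in range(ys.min(),ys.max()+1,3): print(r,xs[ys==r].min(),xs[ys==r].max(),pl(((xs[ys==r].min()+xs[ys==r].max())/2,r),.044).round(1))
print("ring",pl((331/1.4,250/1.4),-.002))
for p in [(290,275),(500,275),(395,177),(395,382)]: print("rim",pl((p[0]/1.4,p[1]/1.4),.005))
E
```

```text
[288 214   8   4  11]
214 294 294 [-10.1   0.5]
217 290 294 [-8.4  3.1]
ring [ 44.37436179 -20.89331428]
rim [72.97693655 -4.84227091]
rim [-73.27167436  -5.2047146 ]
rim [  0.07329399 -71.36816873]
rim [-0.36760594 77.44598662]
```

View pics/h2.png

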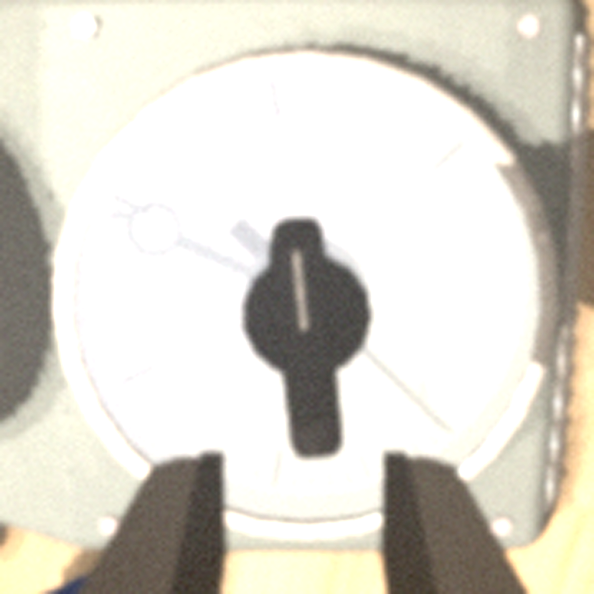

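```bash
python3 - <<'E'
from h import *
import pickle
w=pickle.load(open("w2.pkl","rb")); D=G-.036*N
def pl(u,v,h):
    o,d=ray(w,(190+u/3.3,110+v/3.3),True); P=o+d*((D+h*N-o)@N)/(d@N); x=P-D; return (np.array([x@US,x@YS])*1e3).round(1)
for nm,u,v,h in [("wing top end",297,220,.044),("wing bot end",318,456,.044),("line a",297,250,.044),("line b",304,330,.044),("rimT",308,47,.005),("rimB",305,535,.005),("rimL",55,300,.005),("rimR",552,300,.005),("inner T",308,58,.005),("inner B",305,513,.005),("skirtL",243,312,.013),("skirtR",370,312,.013),("skirtB",305,380,.013),("live tip",447,430,0)]: print(nm,pl(u,v,h))
E
```

```text
wing top end [  1.8 -31.7]
wing bot end [-3.9 32. ]
line a [  1.8 -24. ]
line b [-0.  -3.1]
rimT [ -1.  -73.4]
rimB [-0.7 76.6]
rimL [73.7 -0.3]
rimR [-73.7  -0.7]
inner T [ -1.  -70.3]
inner B [-0.6 68.7]
skirtL [17.3  1.1]
skirtR [-18.9   1. ]
skirtB [-0.4 21.6]
live tip [-44.6  42.7]
```

```bash
sed -i 's/^G=np.array.*/G=np.array([.551,-.1133,.084])+.036*N-.0008*US+.0005*YS/' h.py; python3 - <<'E' 2>/dev/null
from h import *
for h in (.12,.08,.04,0,-.008):
  for phi in (185,5):
    L=[]
    for d in np.linspace(-3,3,7):
      q=solve_ik(*kpose(h,phi+d*.3))
      if q is not None and not any(np.abs(q-x).max()<5 for x in L): L.append(q)
    print(h,phi,*[x.round(0) for x in L],sep="\n   ")
E
```

```text
0.12
   185
   [  24.    4.   -5.  131.  -34.   25. -117.]
0.12
   5
   [ 84.  14. -68. 128.  -2.  22.  36.]
0.08
   185
   [  24.    9.   -6.  131.  -39.   20. -112.]
0.08
   5
   [ 81.  27. -73. 128.  39.  22.  -3.]
0.04
   185
   [  25.   15.   -9.  130.  -45.   15. -106.]
0.04
   5
   [ 78.  39. -76. 128.  68.  28. -28.]
0
   185
   [  29.   21.  -15.  129.  -51.    9. -100.]
0
   5
   [ 60.  30. -52. 127.  57.  13. -21.]
-0.008
   185
   [ 26.  21. -13. 129. -58.   9. -93.]
-0.008
   5
   [ 60.  32. -52. 127.  63.  13. -27.]
```

```bash
python3 - <<'E' 2>/dev/null
from h import *
p,o=kpose(.2,185); move_ptp(p,o)
p,o=kpose(.08,5); q=solve_ik(p,o); print(np.round(q))
p2,o2=kpose(.12,5); q2=solve_ik(p2,o2);print(np.round(q2))
if q[6]>-40 and q[6]<10 and q[0]>60:
    p3,o3=kpose(.2,5);q3=solve_ik(p3,o3);print(np.round(q3))
    move_ptp(p,o)
s=sense();print(s["t"],s["joints"].round(1),s["position"],p,s["ft_force"])
for h in(.04,0,-.008): 
    r=solve_ik(*kpose(h,5)); print(h,None if r is None else r.round(0))
E
```

```text
[ 81.  27. -73. 128.  39.  22.  -2.]
[ 84.  14. -68. 128.  -2.  22.  36.]
[  25.   -6.   -2.  129.  -27.   36. -122.]
17.9167 [ 81.3  27.1 -73.4 128.   39.4  21.5  -2.1] [ 0.501709   -0.12226162  0.17600425] [np.float64(0.5018542695004061), np.float64(-0.12252140938807765), np.float64(0.17633391999995862)] [0.10797289 0.49935184 0.22394443]
0.04 [ 69.  28. -61. 128.  45.  16.  -8.]
0 [ 57.  29. -48. 127.  50.  11. -15.]
-0.008 [ 55.  29. -46. 127.  52.  10. -17.]
```

```bash
python3 - <<'E' 2>/dev/null
from h import *
p,o=kpose(.04,5); movel(p,speed=.08,rotation=o); s=sense();print(s["t"],s["joints"].round(1))
p,o=kpose(.002,5); h=movel(p,speed=.04,rotation=o,stop_force=5)
s=sense();print(h,s["t"],s["joints"].round(1),s["position"],p,s["ft_force"])
c=get_calibration("wrist");im=capture("wrist")
cv2.imwrite("pics/i_wrist.png",cv2.resize(im[:,:,::-1],None,fx=1.4,fy=1.4,interpolation=cv2.INTER_CUBIC))
E
```

```text
18.5667 [ 69.4  27.7 -61.4 127.9  44.8  16.3  -8.1]
False 19.6667 [ 58.2  28.9 -49.8 127.4  51.3  11.3 -15.3] [ 0.53770042 -0.11547362  0.10763745] [np.float64(0.5377756523851697), np.float64(-0.11540878404379003), np.float64(0.10746400775696233)] [-2.76087319  0.1544742   2.65660182]
```

View pics/i_wrist.png

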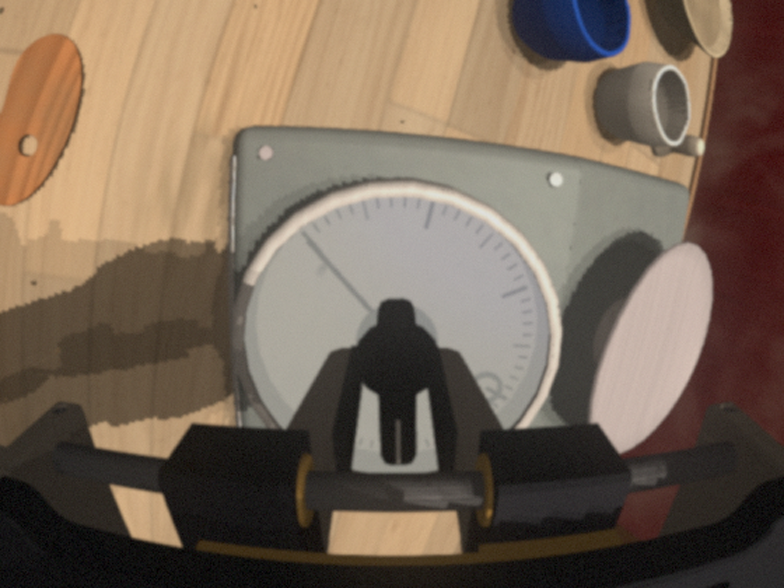

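The wing (top end at (397,310)) sits centred between the fingers. Grip, then press in.

```bash
python3 - <<'E' 2>/dev/null
from h import *
s=sense();f0=s["ft_force"];print("pre",f0,f0@N)
move_gripper(0.0,squeeze=45)
sleep(.2);s=sense();print("grip",s["width"]*92,s["ft_force"],s["ft_force"]@N,s["t"],s["position"])
b=s["ft_force"]@N; P0=np.array(s["position"])
for d in (.004,.006,.0075,.009):
    try: movel(list(P0-d*N),speed=.02)
    except Exception as e: print(e);break
    s=sense();print(d,(P0-s["position"])@N,s["ft_force"]@N,s["joints"].round(1)[5],s["t"])
    if s["ft_force"]@N-b>13: break
E
```

```text
pre [-2.25498536 -0.31952826  2.79635403] 3.5366606980465813
grip 13.485653871830877 [ 1.57453974 -0.07463253  5.4784969 ] 4.118907549214893 20.2667 [ 0.53853121 -0.11539194  0.10797388]
0.004 0.003990215881670131 5.884567689248177 10.9 20.6167
0.006 0.005467361483480887 18.899149155477815 10.7 20.8667
```

```bash
python3 - <<'E' 2>/dev/null
from h import *
s=sense(); P=np.array(s["position"])
print(s["ft_force"],s["ft_force"]@N)
# last command was d=.006 from P0; back off .4 mm
P0=np.array([0.53853121,-0.11539194,0.10797388]); 
for d in (.0056,.0053):
    movel(list(P0-d*N),speed=.02); s=sense(); f=s["ft_force"]@N; print(d,f,(P0-s["position"])@N,s["t"])
    if f<15.5: break
q=s["joints"].copy(); print(q.round(2))
im=capture("wrist");cv2.imwrite("pics/j0.png",im[:,:,::-1])
q1=q.copy()
for k in range(2):
    q1[6]+=5; movej(list(q1)); s=sense(); print(s["joints"][6],s["ft_force"]@N,s["wrist_torque"],s["t"],s["dq"][6])
im=capture("wrist");cv2.imwrite("pics/j1.png",cv2.resize(im[:,:,::-1],None,fx=1.4,fy=1.4,interpolation=cv2.INTER_CUBIC))
E
```

```text
[-7.70282702 -0.24756765 17.361378  ] 18.899149155477815
0.0056 11.965556102063752 0.005244717282743128 21.1167
[ 56.76  29.2  -48.37 127.22  52.65  10.75 -16.86]
-11.838341467649085 8.80049652791978 [ 0.11658555 -0.07755081  0.09137161] 21.4167 -0.5935131511931638
-6.837549107595136 9.110118306846031 [ 0.09589526 -0.06179293  0.07942475] 21.6667 -0.6435503176138474
```

View pics/j1.png

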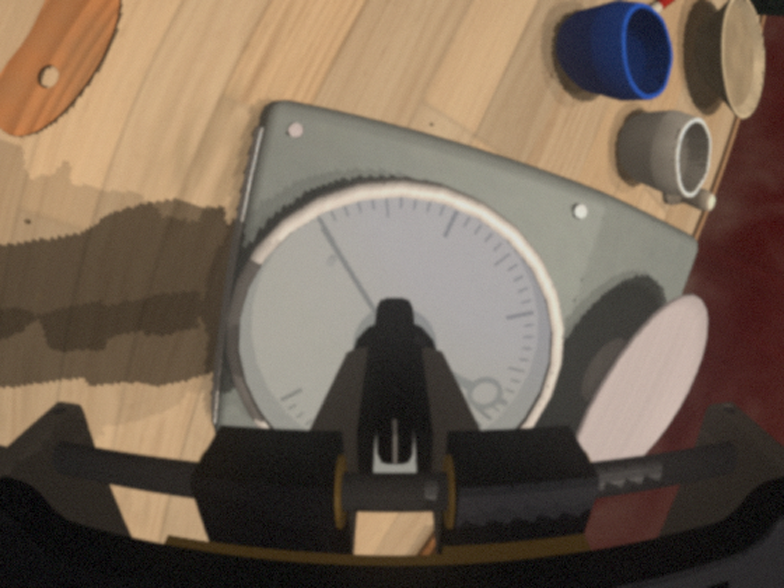

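The ring (487,388)→(485,390) stays put in the turning camera frame, so the hand goes with the knob even at 9 N. I'll press a bit firmer and turn on with force feedback.

```bash
cat > turn.py <<'E'
from h import *
import sys
end=float(sys.argv[1]); step=8.
s=sense(); q=s["joints"].copy()
f=s["ft_force"]@N; print("start",f,q[6])
while q[6]<end-.1:
    s=sense(); f=s["ft_force"]@N
    # press correction: shift along -N
    e=np.clip((14-f)/10e3,-.0004,.0006)
    if abs(14-f)>1.5:
        a=solve_ik(list(s["position"]),list(s["eef_rot"])); b=solve_ik(list(np.array(s["position"])-e*N),list(s["eef_rot"]))
        d=b-a
        if np.abs(d).max()<1: q[:6]+=d[:6]
        else: print("skip",d.round(2))
    q[6]=min(q[6]+step,end); movej(list(q)); s=sense()
    print(round(s["joints"][6],1),"fN %.1f"%(s["ft_force"]@N),"tq %.3f"%(s["wrist_torque"]@N),"t %.2f"%s["t"],"j6 %.2f"%s["joints"][5],"drift",((s["position"]-np.array([.53853,-.11539,.10797]))*1e3).round(1))
    if s["ft_force"]@N>22: print("high");break
im=capture("wrist");cv2.imwrite("pics/k_%d.png"%int(end),cv2.resize(im[:,:,::-1],None,fx=1.4,fy=1.4,interpolation=cv2.INTER_CUBIC))
E
python3 turn.py 30 2>/dev/null
```

```text
start 9.19882240996519 -6.852846661419458
1.2 fN 12.6 tq 0.089 t 21.98 j6 10.71 drift [ 2.9  0.7 -4.4]
9.2 fN 11.7 tq 0.054 t 22.23 j6 10.70 drift [ 3.   0.8 -4.3]
17.2 fN 16.3 tq 0.017 t 22.49 j6 10.67 drift [ 3.1  0.9 -4.3]
25.2 fN 11.6 tq 0.008 t 22.75 j6 10.68 drift [ 3.2  1.  -4.1]
30.0 fN 15.7 tq -0.036 t 23.00 j6 10.66 drift [ 3.3  1.1 -4.2]
```

View pics/k_30.png

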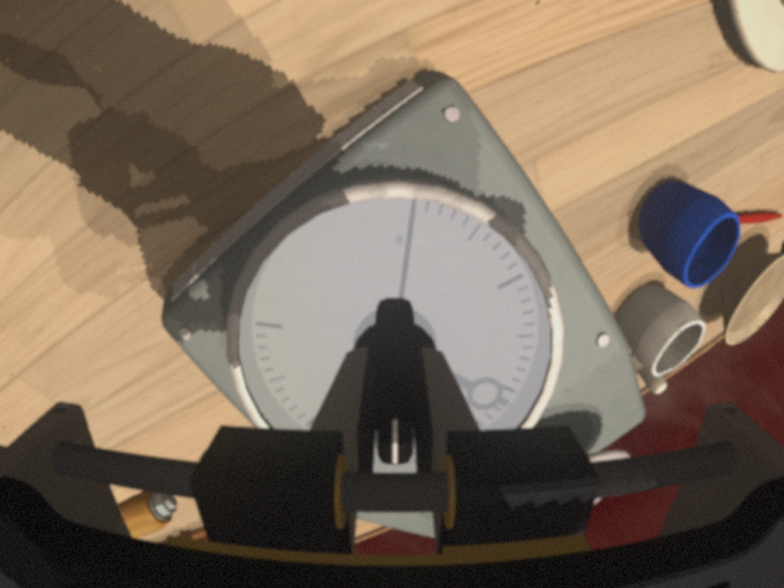

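The ring still sits at (485,388), so it is carried without slip. Continue.

```bash
sed -i 's/10e3/14e3/' turn.py; python3 turn.py 118 2>/dev/null
```

```text
start 15.24607443153834 30.003051617800235
38.0 fN 9.1 tq 0.027 t 23.31 j6 10.67 drift [ 3.2  1.3 -4. ]
46.0 fN 15.2 tq -0.016 t 23.57 j6 10.63 drift [ 3.3  1.5 -4.1]
54.0 fN 13.9 tq -0.028 t 23.82 j6 10.62 drift [ 3.4  1.7 -4.1]
62.0 fN 14.4 tq -0.042 t 24.08 j6 10.62 drift [ 3.4  1.8 -4.1]
70.0 fN 14.8 tq 0.007 t 24.34 j6 10.61 drift [ 3.4  2.1 -4.1]
78.0 fN 14.5 tq -0.032 t 24.60 j6 10.61 drift [ 3.3  2.2 -4.1]
86.0 fN 14.6 tq -0.059 t 24.86 j6 10.60 drift [ 3.3  2.4 -4.1]
94.0 fN 15.4 tq 0.003 t 25.12 j6 10.61 drift [ 3.1  2.5 -4.2]
102.0 fN 16.0 tq 0.011 t 25.38 j6 10.60 drift [ 3.1  2.6 -4.2]
110.0 fN 14.8 tq -0.018 t 25.63 j6 10.62 drift [ 2.9  2.7 -4.2]
118.0 fN 14.0 tq -0.065 t 25.89 j6 10.62 drift [ 2.8  2.8 -4.3]
```

View pics/k_118.png

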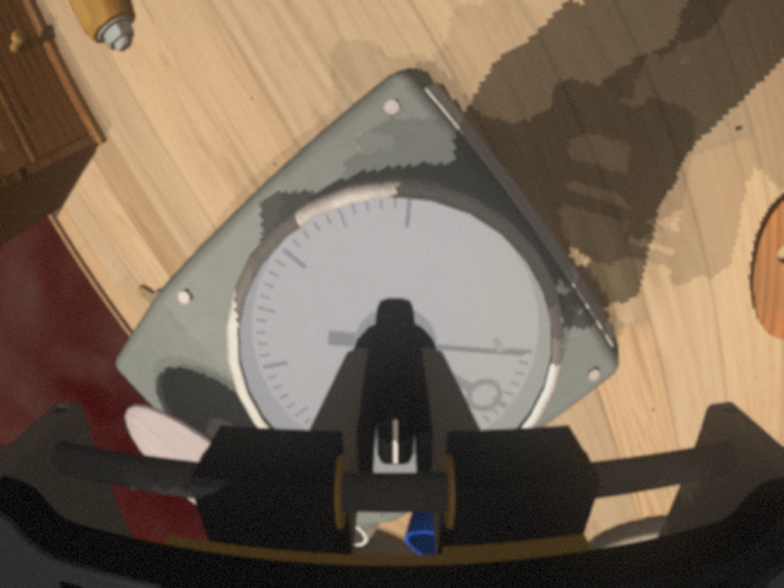

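The ring (485,390) is close behind the live hand's zero position at (530,352), with about 27° left. On to 156° so that the hand reaches the stop and the clutch slips.

```bash
python3 turn.py 156 2>/dev/null
```

```text
start 14.141238810560914 118.00424027551104
126.0 fN 9.4 tq -0.056 t 26.20 j6 10.64 drift [ 2.5  3.  -4.2]
134.0 fN 14.4 tq -0.052 t 26.46 j6 10.62 drift [ 2.5  3.1 -4.4]
142.0 fN 14.4 tq -0.036 t 26.72 j6 10.62 drift [ 2.3  3.1 -4.5]
150.0 fN 14.5 tq -0.054 t 26.98 j6 10.63 drift [ 2.2  3.1 -4.6]
156.0 fN 15.6 tq -0.030 t 27.23 j6 10.64 drift [ 2.   3.1 -4.7]
```

View pics/k_156.png

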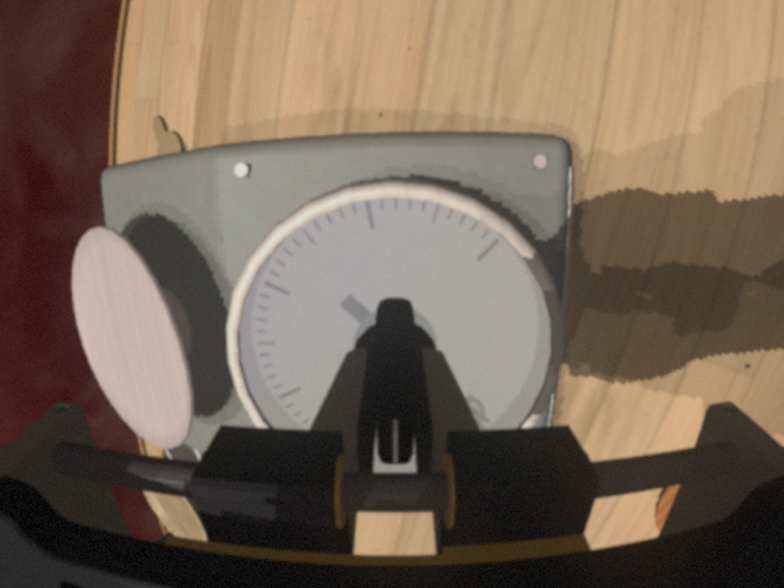

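The ring has moved to about (478,405) in the turning frame, so the clutch has slipped at the stop. Let the knob out, release, back off and look.

```bash
python3 - <<'E' 2>/dev/null
from h import *
import pickle
s=sense();P=np.array(s["position"])
movel(list(P+.0045*N),speed=.03);print(sense()["ft_force"]@N)
move_gripper(.32,squeeze=20);s=sense();print(s["ft_force"],s["width"]*92)
h=movel(list(np.array(s["position"])+.10*N),speed=.08,stop_force=6)
s=sense();print(h,s["position"],s["joints"].round(1),s["ft_force"],s["t"])
c=get_calibration("wrist");im=capture("wrist");pickle.dump(c,open("w3.pkl","wb"))
cv2.imwrite("pics/l_raw.png",im[:,:,::-1])
cv2.imwrite("pics/l.png",cv2.resize(im[60:310,120:420,::-1],None,fx=2.4,fy=2.4,interpolation=cv2.INTER_CUBIC))
E
```

```text
4.549723164513421
[-4.07224381 -1.05600566  2.10926286] 29.542078605192092
False [ 0.49140576 -0.12193764  0.19463358] [ 89.   31.1 -83.6 128.1  46.   27.2 165.8] [ 1.37302038  0.90122621 -0.05111724] 29.4167
```

View pics/l.png

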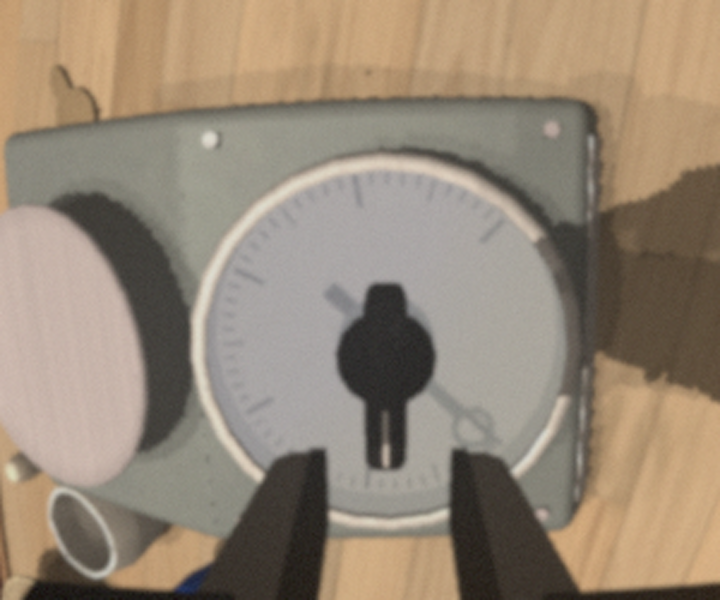

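```bash
python3 - <<'E'
from h import *
import pickle
w=pickle.load(open("w3.pkl","rb")); D=np.array([.551,-.1133,.084])-.0008*US+.0005*YS
im=cv2.imread("pics/l_raw.png")
x0,y0=300,215
cv2.imwrite("pics/l2.png",cv2.convertScaleAbs(cv2.resize(im[y0-40:y0+60,x0-50:x0+50],None,fx=6,fy=6,interpolation=cv2.INTER_CUBIC),alpha=1.6))
def pl(uv,h):
    o,d=ray(w,uv,True); P=o+d*((D+h*N-o)@N)/(d@N); x=P-D; a,b=x@US,x@YS; return a*1e3,b*1e3,(np.degrees(np.arctan2(-b,a))+135)%360
for p in [(474,427),(497,443),(333,293)]: print(pl((120+p[0]/2.4,60+p[1]/2.4),-.002))
E
```

```text
(np.float64(-34.38079129253916), np.float64(35.7517362238458), np.float64(1.1198706001401604))
(np.float64(-43.879446909291325), np.float64(43.06934537872264), np.float64(359.46619090989213))
(np.float64(19.572718187413532), np.float64(-20.3558679144501), np.float64(181.12364162670423))
```

View pics/l2.png

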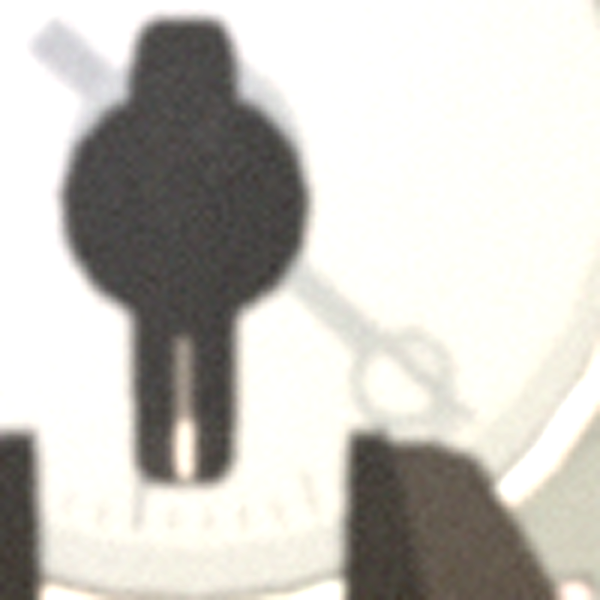

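The ring reads about 1° and the live hand about -0.5°, but the view is oblique. I'll turn the camera so it looks along the hand's own line, without parallax across it.

```bash
python3 - <<'E' 2>/dev/null
from h import *
import pickle
q=sense()["joints"].copy(); q[6]-=133; movej(list(q))
s=sense();c=get_calibration("wrist");im=capture("wrist");pickle.dump(c,open("w4.pkl","wb"))
cv2.imwrite("pics/m_raw.png",im[:,:,::-1]);print(s["t"],s["position"])
D=np.array([.551,-.1133,.084]); p=proj(c,D+.04*(-US+YS)/2**.5,True);print(p)
x,y=int(p[0]),int(p[1])
cv2.imwrite("pics/m.png",cv2.convertScaleAbs(cv2.resize(im[y-50:y+70,x-60:x+60,::-1],None,fx=5,fy=5,interpolation=cv2.INTER_CUBIC),alpha=1.5))
E
```

```text
31.4667 [ 0.49136605 -0.12182537  0.19455129]
[280.95838514 166.07614382]
```

View pics/m.png

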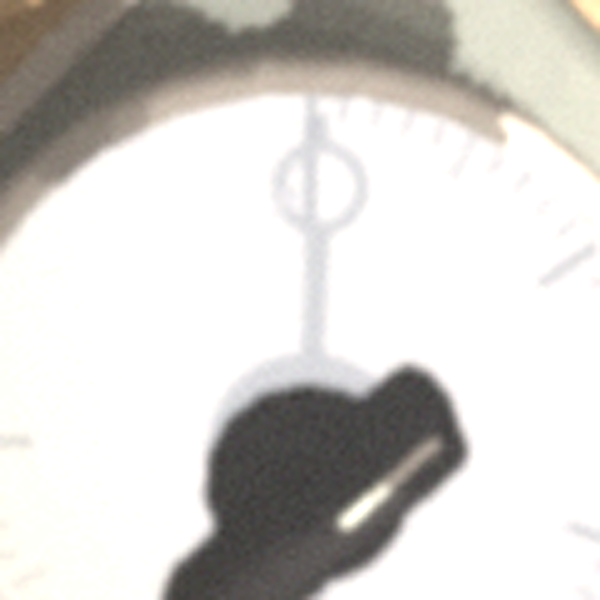

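With the parallax gone, the ring centre (320,188) sits about 9 px right of the live hand (311), about 2° short of zero, so it may not be fully on the stop. There is plenty of time, so I'll regrip and give a second, firmer short stroke.

```bash
cat > again.py <<'E'
from h import *
p,o=kpose(.08,-2.1); movel(p,speed=.08,rotation=o); s=sense();print(s["t"],s["joints"].round(1),s["position"]-p)
p,o=kpose(.004,-2.1); h=movel(p,speed=.05,rotation=o,stop_force=4)
s=sense();print(h,s["t"],s["joints"].round(1),s["ft_force"]@N, s["position"]-p)
move_gripper(0.0,squeeze=45); s=sense(); print("w",s["width"]*92,s["ft_force"]@N,s["ft_force"])
P0=np.array(s["position"])
for d in np.arange(.004,.0105,.0007):
    movel(list(P0-d*N),speed=.02); s=sense(); f=s["ft_force"]@N; print("%.4f %.1f"%(d,f))
    if f>12.5: break
print(s["joints"].round(1),s["t"])
E
python3 again.py 2>/dev/null
```

```text
32.5 [ 78.8  23.9 -69.2 128.1  30.3  19.4  -1. ] [3.12816933e-05 1.00816708e-04 6.81029665e-05]
False 34.1667 [ 55.6  27.1 -46.3 127.6  41.5   9.7 -13.6] -0.15568490419327763 [ 5.23769704e-06 -1.44559070e-04  1.57230678e-04]
w 13.55585371328234 2.0774763139506893 [-0.36715264 -0.20337707  2.14038282]
0.0040 5.4
0.0047 5.4
0.0054 6.4
0.0061 6.7
0.0068 14.4
[ 54.3  27.7 -45.1 127.4  44.5   9.3 -16.6] 35.8917
```

```bash
sed -i 's/14-f/15-f/g; s/step=8\./step=6./' turn.py; python3 turn.py 35 2>/dev/null
```

```text
start 14.401069586378256 -16.581730191359238
-10.6 fN 9.0 tq 0.050 t 36.14 j6 9.29 drift [ 2.1  0.2 -3.6]
-4.6 fN 14.3 tq 0.086 t 36.39 j6 9.27 drift [ 2.3  0.3 -3.7]
1.4 fN 14.5 tq 0.005 t 36.64 j6 9.26 drift [ 2.4  0.3 -3.7]
7.4 fN 14.0 tq 0.030 t 36.89 j6 9.25 drift [ 2.5  0.4 -3.6]
13.4 fN 14.2 tq -0.004 t 37.14 j6 9.24 drift [ 2.6  0.5 -3.6]
19.4 fN 13.7 tq 0.027 t 37.39 j6 9.23 drift [ 2.7  0.6 -3.5]
25.4 fN 14.1 tq 0.031 t 37.64 j6 9.22 drift [ 2.8  0.7 -3.4]
31.4 fN 13.6 tq 0.031 t 37.89 j6 9.22 drift [ 2.9  0.8 -3.4]
35.0 fN 14.3 tq 0.029 t 38.14 j6 9.21 drift [ 2.9  0.9 -3.4]
```

View pics/k_35.png

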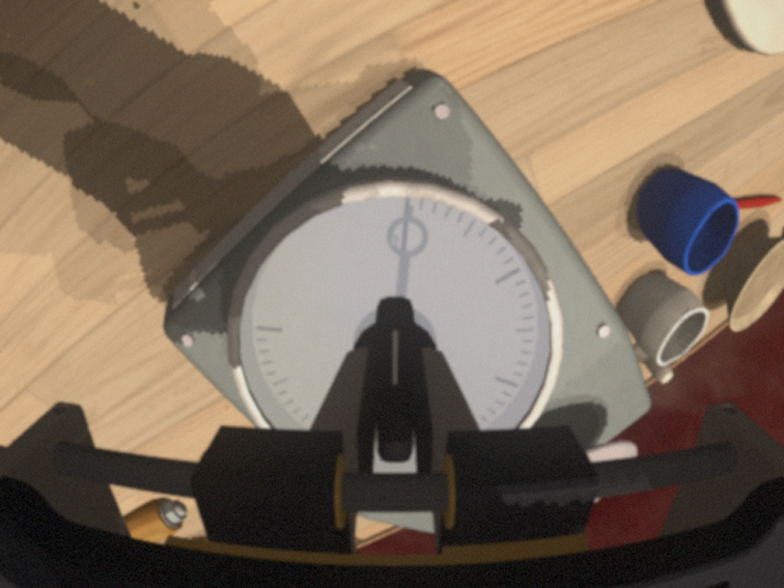

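The knob turned 51° at about 14 N while the ring stayed at 7:30, so the hand is on its stop. Release and do the final checks.

```bash
python3 - <<'E' 2>/dev/null
from h import *
import pickle
s=sense();P=np.array(s["position"])
movel(list(P+.0055*N),speed=.03);print(sense()["ft_force"]@N)
move_gripper(.32,squeeze=20);s=sense();print(s["ft_force"],s["width"]*92)
h=movel(list(np.array(s["position"])+.10*N),speed=.1,stop_force=6)
s=sense();print(h,s["position"],s["joints"].round(1),s["ft_force"],s["t"])
c=get_calibration("wrist");im=capture("wrist")
D=np.array([.551,-.1133,.084]); p=proj(c,D+.04*(-US+YS)/2**.5,True)
x,y=int(p[0]),int(p[1])
cv2.imwrite("pics/n.png",cv2.convertScaleAbs(cv2.resize(im[y-50:y+70,x-60:x+60,::-1],None,fx=5,fy=5,interpolation=cv2.INTER_CUBIC),alpha=1.5))
a=capture("side")[150:310,160:400,::-1];cv2.imwrite("pics/n_side.png",cv2.resize(a,None,fx=3.3,fy=3.3,interpolation=cv2.INTER_CUBIC))
b=capture("top")[100:300,120:440,::-1];cv2.imwrite("pics/n_top.png",cv2.resize(b,None,fx=2.5,fy=2.5,interpolation=cv2.INTER_CUBIC))
print(sense()["t"])
E
```

```text
4.0198006829085715
[-1.05597797 -0.13368794 -0.66899045] 29.856045796949598
False [ 0.49268031 -0.12382833  0.19726028] [ 86.7  24.5 -77.7 127.8  31.   23.2  50.5] [-0.19475837  0.19018974 -0.26221033] 40.1167
40.2667
```

View pics/n.png

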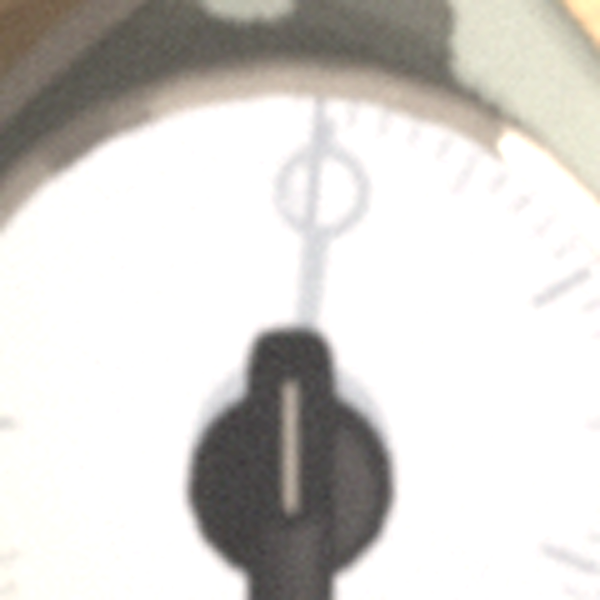

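View pics/n_side.png

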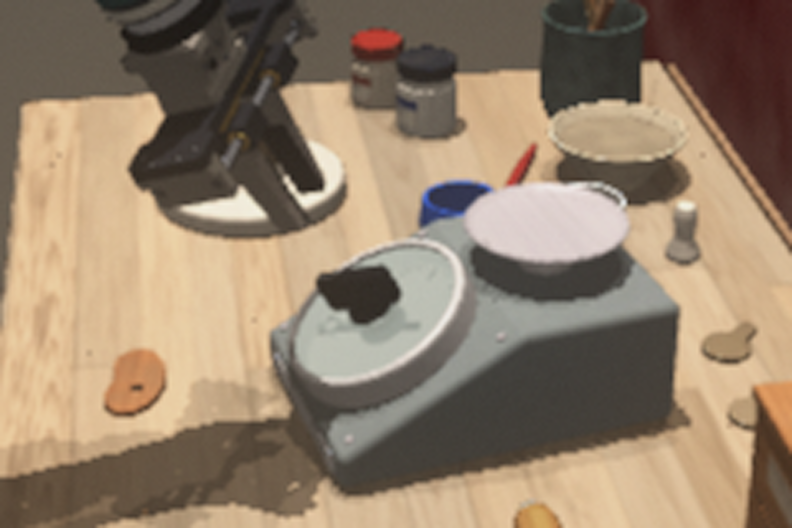

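View pics/n_top.png

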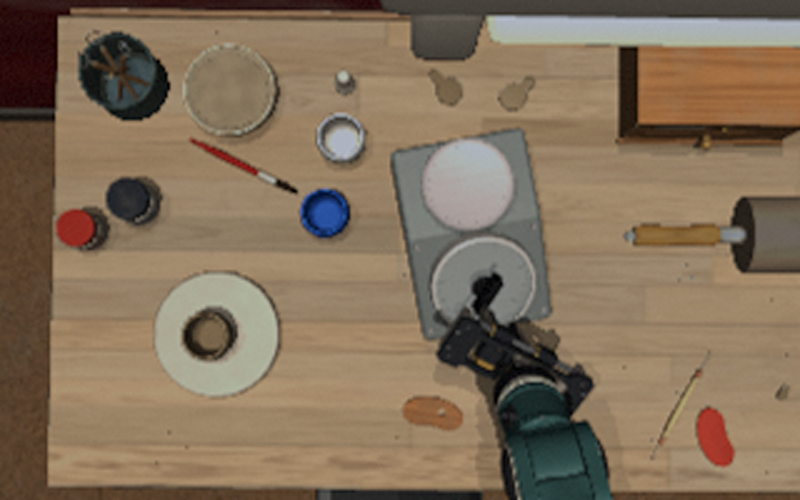

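The pot stands upright on the bat in the top view at (210,333). The pan is empty, the bystanders are where they were, and the knob is out. The ring is where it was after the first stroke, with the live hand inside it. Handing in.

```bash
python3 - <<'E' 2>/dev/null
from plant import *
close_job(); print(sense()["t"])
E
```

```text
the job is handed in; nothing more can be done
the job is handed in; nothing more can be done
```

The pot is off the scale and standing upright on the plaster bat, and the memory hand is turned back against its zero stop. I handed the job in at about 40 s of the 67 s allowed; no verdict was reported.

- **Pot:** I gripped it by its wall, carried it over and lowered it until it touched the bat. After release, the side view showed it upright. The last top view still had it standing on the bat, and the pan was empty.
- **Memory hand:** It started at about 2.8 rad. I pressed the knob mostly at 12–16 N (9–16 N over both strokes, with one brief 18.9 N as I first pressed it in) and turned it 173° anticlockwise, until the clutch slipped.
- **Check that disagreed:** After that stroke the ring looked about 2° off the live hand. I gave a second stroke of 51° at about 14 N. The ring did not move, so I take the hand to be on its stop. The small offset from the live hand is still there; I put it down to the viewing angle or how the hands are drawn.
- **At the end:** The knob was let out and released, and the gripper was about 10 cm clear and touching nothing. The tools and jar looked unmoved in the last top view.

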